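# Dispense one bolus into the dish and set it out

## Robot

A 7-joint arm with a two-finger parallel gripper is mounted at the origin on the work surface. World frame = base frame: x ahead of the robot, y to its left, z up, the work surface at z = 0. Lengths are in mm, angles in rad, forces in N, time in s.
With the tool pointing down it reaches from about 425 to 875 mm from the base axis. Payload 9.9 kg.
Tool frame: the origin (TCP) lies at the centre of the arm's flange, where the gripper is bolted on; the fingertips stand 173 mm ahead of it and the grasp point (between the pads) lies 155 mm ahead of it; y points along the fingers, z is the direction in which the jaws open and shut, and the axes are right-handed (so a half turn about y gives the same grasp; the last joint's range is limited). The gripper opens to 85 mm and grips with 20 to 120 N. Pads are 22 mm wide; open, the fingers measure 114 mm over their backs; the gripper's body (76 mm by 85 mm) begins 54 mm behind the grasp point. The pads swing forward as they close: fully open they stand 13 mm farther back than shut.
Start: joints at [-1.218, 0.576, 0.025, 1.437, -0.015, 1.129, -0.057], TCP at [285.549, 611.634, 404.689] pointing down, gripper open.
Joint ranges: [-2.76, 2.76], [-0.34, 2.15], [-1.52, 1.57], [0.19, 2.46], [-1.09, 4.23], [0.17, 1.99], [-2.82, 2.82]. Speed limits (rad/s): [2.22, 2.22, 3.01, 3.01, 3.14, 3.14, 3.14].

## Interface

Orientations are given as a 3x3 rotation matrix whose columns are the frame's x, y, z axes.
In Python, from cell import ctrl gives the robot as it stands. The module is installed in compiled form; this text tells all that it offers.
- The arm moves only by the tool apply_moves, never from a script. Its arguments are lists of equal length, an entry for each row: "linear": the shift along the tool's x, y, z in m, a list of three; "turn": the turn about the tool's y in rad; "jaw": the finger opening in m, from 0 to 0.0854. A call has 1 to 20 rows; each row is the pose to reach, as a shift and turn from the pose measured when the call began, along the tool's axes at that moment; what a row does not reach only later rows make up. A row lasts 1/10 s, in which the tool goes at most 50 mm and 8.59 degrees, less where a joint would pass 70% of its speed; a pose out of reach is approached as far as the arm can. A call with a gripper value outside its range is refused whole. The fingers move at their own pace and stop on an object; the grip force is fixed at half the most. Time passes only in rows, so rows that repeat a pose let the fingers close. It gives the time, the measured TCP pose, the force and the opening at its end, in the units of the state.
- ctrl.read_state(): the state, without advancing time (a new reading comes with each control period).
- ctrl.snapshot(name): name is "scene" or "side" or "wrist"; returns the picture (384x512x3 uint8, blue, green, red); there is no depth.
- ctrl.camera_info(name): a dict with "fov_y" (degrees; the focal length in pixels is half the picture's height over the tangent of half this angle, whatever the lens; pixels are square), "cx", "cy" (the principal point, pixels), "R" (3x3) and "t" (3): a world point X has camera coordinates R X + t. Camera axes: x right, y down, z forward; pixel columns grow to the right and rows downward; lengths in mm; the calibration is good to about 2 mm. A picture is of the moment at which its call begins: read the wrist's pose just before it. camera_info takes no time and is no camera call; for the wrist camera it gives the pose at the moment of the call.
- ctrl.sign_off(): hands the job in, once; it reports no verdict.
The state is a dict: "clock": time; "qpos": joint angles; "joint_velocities": joint speeds; "tau": joint torques, N m; "eef_pos": TCP position; "tcp_rot": TCP orientation; "force": force on the tool from outside, world axes, zero at the start; "moment": the same for the moment, N m; "opening": finger opening in mm.
Only numpy, scipy, OpenCV 4.12 (cv2) and the standard library are available. Lean on these libraries where they do the work, as an engineer would, in place of code of your own. Each camera call takes 0.05 s, during which the arm holds its last target.

## Task

Stand the steel dish on the table with one end under the dispenser's spout, then press the dispenser's red plunger fully down to its stop once and let it come back up, so that exactly one orange bolus drops into the dish. Then set the dish, with the bolus in it, in the middle of the round blue mat. Do not spill a bolus, and leave the other things on the table where they are.

Things in the scene. Friction and masses are not known exactly. Their poses are not given: they have to be found in the camera images.
- dispenser: Fixed: grey base (x -40 to 60, y +-40 mm), white tower with blue cap (x -34 to 12, y +-29, top 135 mm), green chute 26 mm wide sloping down 10 degrees from the tower to the spout at x -85 (side walls 65 mm above the table at the lip, 74 at the tower), clear magazine of three orange 18 mm balls (boluses) at +x. Origin on the table under the tower; z up; spout points along its own -x.
- spout_lip (a point): Middle of the chute floor at its open end, 53 mm above the table (underside 49 mm), 85 mm along -x from the dispenser origin; axes as the dispenser's. A freed bolus rolls off along -x and lands on the dish floor 35 to 45 mm beyond the lip. A dish lying lengthwise along the dispenser's x, centre 35 to 50 mm beyond the lip, catches it; its end is then under the lip, so slide it in and out level.
- plunger_top (a point): Centre of the flat top (28 mm across) of the red plunger head (40 mm across), 172 mm above the table at rest; moves down with the plunger. It lies 11 mm along -x from the dispenser's axis.
- plunger (a joint): Plunger travel, m: 0 = up at rest, 0.020 = down at its stop. Spring: about 3 N to start, 10 N at the stop; returns by itself when let go. Only the last 3 mm of the stroke frees the front bolus, which then rolls out in under a second; none follows while held down; each further full stroke frees another.
- dish: Loose open rectangular steel dish, outside 110 (its x) x 56 (its y) x 32 mm high, walls and floor 4 mm, 0.08 to 0.17 kg. Origin: centre of its underside, z up. It is gripped across its 56 mm width.
- mat: Fixed round blue mat, 170 mm across, 3 mm thick, flat on the table with a lighter disc in its middle. Origin: its centre, at table height.
- bolus0_center (a point): Centre of orange bolus 0, a ball 18 mm across, 12 g; the front one, against the gate, the one that drops first.
- bolus1_center (a point): Centre of orange bolus 1, a ball 18 mm across, 12 g; second in the magazine; stays in the dispenser.
- bolus2_center (a point): Centre of orange bolus 2, a ball 18 mm across, 12 g; third in the magazine; stays in the dispenser.
- amber_bottle: Bystander, loose, to be left alone: amber jar, 48 mm across, 95 mm high; origin at the centre of its underside.
- white_bottle: Bystander, loose, to be left alone: white bottle with green label, 60 mm across, 140 mm high; origin at the centre of its underside.
- tape_roll: Bystander, loose, to be left alone: roll of blue bandage tape lying flat, 68 mm across, 25 mm high; origin at the centre of its underside.
- glove_box: Bystander, loose, to be left alone: cardboard box 120 x 220 x 70 mm; origin at the centre of its underside.
- penlight: Bystander, loose, to be left alone: aluminium penlight lying down, 14 mm thick, about 120 mm long; origin at the centre of its underside.
- steel_cup: Bystander, loose, to be left alone: open steel cup, 70 mm across, 70 mm high; origin at the centre of its underside.
Not all that is in view belongs to the job. What is shaped like the dish but turquoise is not meant.

How it is judged (in metres and radians):
On the way, in this order (a step that is already met when the one before it is completed fails the run):
1. the dish stands on the table under the spout (x of dish in the frame of spout_lip between -0.07 and 0 m and y of dish in the frame of spout_lip between -0.025 and 0.025 m and height (world z) of dish below 0.005 m and angle between dish's own z axis and vertical below 0.08 rad), for 0.2 s.
2. the plunger is pressed down to its stop (within 1.5 mm) (value of joint plunger above 0.0185 m), for 0.05 s.
At the end, for the whole second after the job is handed in: The dish stands level (within 0.06 rad) and at rest on the mat with its centre within 35 mm of the mat's centre, the front bolus lies inside it, the other two boluses are still in the dispenser's magazine, and the plunger is back up (within 3 mm) (horizontal distance between dish and mat below 0.035 m and height (world z) of dish between 0.001 and 0.006 m and angle between dish's own z axis and vertical below 0.06 rad and linear speed of dish below 0.02 m/s and x of bolus0_center in the frame of dish between -0.053 and 0.053 m and y of bolus0_center in the frame of dish between -0.026 and 0.026 m and z of bolus0_center in the frame of dish between 0.005 and 0.03 m and value of joint plunger below 0.003 m and x of each of bolus1_center, bolus2_center in the frame of dispenser above -0.025 m); the robot touches nothing.
It fails at once if a bolus falls onto the table or mat instead of into the dish (height (world z) of any of bolus0_center, bolus1_center, bolus2_center below 0.0112 m).
It fails at once if a bystander is moved more than 30 mm (distance of any of amber_bottle, white_bottle, tape_roll, glove_box, penlight, steel_cup from where it was at the start of the episode above 0.03 m).
It also fails if it takes over 72 s, if anything falls off the work surface, if the arm or the gripper's body presses on something with over 40 N, if the wrist force passes 120 N, or if a joint passes its speed limit or range.

## Working session

There is one attempt and no reset: what is moved stays moved. The work goes in short steps, Python scripts to look and compute and a tool call to move; the robot and the scene stay as the last step left them, time stands still between calls to the robot, and variables do not carry over. Pictures are saved under pics/ and viewed, and the job is handed in when it is done.

Besides the shell and the picture viewer there is one more tool, called after "Call:" as name([rows], argument=value, ...), one row to a line, values as JSON. apply_moves: Moves the arm, as the interface text tells. Its arguments: {"type":"object","properties":{"linear":{"type":"array"},"turn":{"type":"array"},"jaw":{"type":"array"}},"required":["linear","turn","jaw"]}

```bash
mkdir -p pics; cat > h.py <<'E'
import numpy as np, cv2
from cell import ctrl
def K(ci): 
    f=192/np.tan(np.radians(ci["fov_y"])/2); return f
def ray(ci,u,v):
    f=K(ci); R=np.array(ci["R"]);t=np.array(ci["t"])
    d=R.T@np.array([(u-ci["cx"])/f,(v-ci["cy"])/f,1.]); return -R.T@t,d
def onz(ci,u,v,z):
    o,d=ray(ci,u,v); return o+d*(z-o[2])/d[2]
def proj(ci,X):
    c=np.array(ci["R"])@np.array(X,float)+np.array(ci["t"]); f=K(ci)
    return c[:2]/c[2]*f+[ci["cx"],ci["cy"]]
E
python3 - <<'E'
from h import *
np.set_printoptions(precision=4,suppress=True)
s=ctrl.read_state(); print(s)
for n in ["scene","side","wrist"]:
    ci=ctrl.camera_info(n); print(n,ci); im=ctrl.snapshot(n); cv2.imwrite(f"pics/{n}0.png",im)
E
```

```text
{'clock': 0.0, 'qpos': array([-1.2179,  0.5765,  0.0248,  1.4379, -0.015 ,  1.129 , -0.0565]), 'joint_velocities': array([ 0.0008,  0.0013, -0.0001, -0.0008,  0.0008, -0.0008,  0.0012]), 'tau': array([ -0.0001, -76.5747,   2.2501, -28.5958,   0.0152,   0.0122,
        -0.    ]), 'eef_pos': array([285.3998, 611.5039, 403.8335]), 'tcp_rot': array([[ 0.9062, -0.0007,  0.4229],
       [-0.4229, -0.0015,  0.9062],
       [ 0.    , -1.    , -0.0017]]), 'force': array([ 0.0384, -0.1594,  0.4671]), 'moment': array([0.1142, 0.0079, 0.0039]), 'opening': 85.45640665925578}
scene {'fov_y': 45.451728360093554, 'cx': 257.6786931344265, 'cy': 196.71866556980174, 'R': array([[ 0.4262,  0.9046, -0.0021],
       [ 0.643 , -0.3045, -0.7028],
       [-0.6364,  0.2982, -0.7114]]), 't': array([-172.0311, -310.0078, 1971.5879])}
side {'fov_y': 51.27302364630475, 'cx': 259.43219688212196, 'cy': 192.6191262786903, 'R': array([[-0.9974, -0.0708,  0.0155],
       [-0.0644,  0.7688, -0.6363],
       [ 0.0331, -0.6356, -0.7713]]), 't': array([ 563.4818,  177.4495, 1180.1573])}
wrist {'fov_y': 66.40505996438762, 'cx': 259.1079398690067, 'cy': 193.65332419317193, 'R': array([[ 0.422 ,  0.9066, -0.0026],
       [ 0.8573, -0.3982,  0.3263],
       [ 0.2948, -0.14  , -0.9453]]), 't': array([-674.5847,  -43.7416,  381.2753])}
```

View pics/scene0.png

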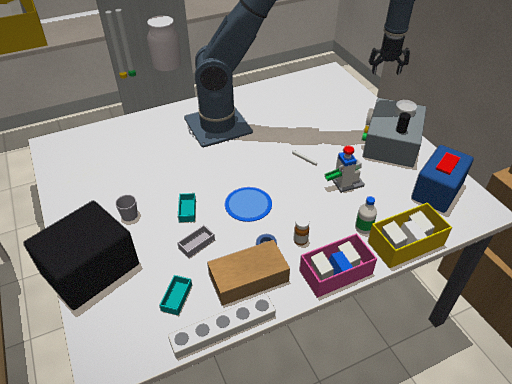

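View pics/side0.png

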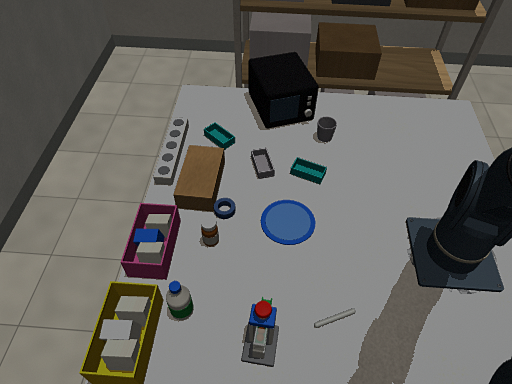

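View pics/wrist0.png

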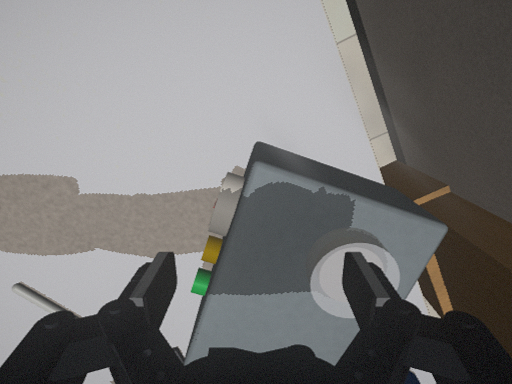

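The scene view shows the grey dish at about (197,241), the mat at (248,204), and the dispenser at (347,170) with its spout pointing left. The side view shows the dish at (262,163), the mat at (288,222), and the red plunger at (263,309). Next I measure these.

```bash
cat > m.py <<'E'
from h import *
np.set_printoptions(precision=1,suppress=True)
def blobs(im,lo,hi,roi,mn=15):
    h=cv2.cvtColor(im,cv2.COLOR_BGR2HSV); m=cv2.inRange(h,np.array(lo),np.array(hi))
    z=np.zeros_like(m);x0,y0,x1,y1=roi;z[y0:y1,x0:x1]=m[y0:y1,x0:x1]
    c,_=cv2.findContours(z,cv2.RETR_EXTERNAL,cv2.CHAIN_APPROX_NONE)
    return sorted([k for k in c if cv2.contourArea(k)>mn],key=cv2.contourArea,reverse=True)
E
python3 - <<'E'
from m import *
ims={n:cv2.imread(f"pics/{n}0.png") for n in("scene","side")}
ci={n:ctrl.camera_info(n) for n in ims}
def tri(a,b):
    o1,d1=ray(ci["scene"],*a);o2,d2=ray(ci["side"],*b)
    A=np.c_[d1,-d2];k=np.linalg.lstsq(A,o2-o1,rcond=None)[0]
    p,q=o1+k[0]*d1,o2+k[1]*d2;return (p+q)/2,np.linalg.norm(p-q)
roi={"mat":{"scene":(215,180,280,225),"side":(255,195,320,250)},
"red":{"scene":(335,140,362,160),"side":(250,295,280,322)},
"green":{"scene":(318,165,345,185),"side":(250,292,280,312)},
"cap":{"scene":(335,147,362,170),"side":(240,295,285,330)}}
hs={"mat":([100,100,60],[125,255,255]),"red":([0,130,60],[8,255,255]),"green":([50,100,40],[85,255,255]),"cap":([100,120,60],[125,255,255])}
for k in roi:
  for n in ims:
    bs=blobs(ims[n],*hs[k],roi[k][n],5)
    for b in bs[:1]:
        if k=="mat":
            P=np.array([onz(ci[n],*p[0],3) for p in b])[:,:2].astype(np.float32)
            print(k,n,cv2.minEnclosingCircle(P),cv2.fitEllipse(P))
        else:
            M=cv2.boundingRect(b);print(k,n,M,b.reshape(-1,2).mean(0), onz(ci[n],*b.reshape(-1,2).mean(0),{"red":165,"green":60,"cap":125}[k]))
for n,(x,y,w,hh) in {"scene":(170,215,60,50),"side":(235,140,60,50)}.items():
    cv2.imwrite(f"pics/dish_{n}.png",cv2.resize(ims[n][y:y+hh,x:x+w],None,fx=10,fy=10,interpolation=cv2.INTER_NEAREST))
for n,(x,y,w,hh) in {"scene":(310,140,60,60),"side":(225,290,60,75)}.items():
    cv2.imwrite(f"pics/disp_{n}.png",cv2.resize(ims[n][y:y+hh,x:x+w],None,fx=8,fy=8,interpolation=cv2.INTER_NEAREST))
E
```

```text
mat scene ((485.2215270996094, -76.33396911621094), 85.52068328857422) ((484.9676208496094, -76.50106048583984), (165.55690002441406, 166.63645935058594), 62.88616180419922)
mat side ((483.1124267578125, -74.23631286621094), 85.33521270751953) ((482.91937255859375, -73.74870300292969), (165.90074157714844, 167.37188720703125), 158.74667358398438)
red scene (344, 145, 10, 10) [348.5 149.5] [541.9 284.5 165. ]
red side (255, 301, 16, 17) [262.6 308.9] [540.1 287.  165. ]
green scene (325, 168, 17, 12) [333.3 174.2] [534.8 241.1  60. ]
green side (262, 297, 10, 7) [267.  299.9] [531.3 216.8  60. ]
cap scene (339, 152, 18, 14) [346.7 158.8] [544.1 282.1 125. ]
cap side (249, 304, 28, 22) [262.1 315.8] [540.4 286.2 125. ]
```

```bash
python3 -c "
import cv2,numpy as np
a=[cv2.imread('pics/%s.png'%n) for n in('dish_scene','dish_side')]
cv2.imwrite('pics/d1.png',cv2.resize(np.vstack(a),None,fx=.6,fy=.6))
a=[cv2.resize(cv2.imread('pics/%s.png'%n),(380,475 if 's_i' in n else 480)) for n in('disp_scene','disp_side')]
a=[cv2.resize(x,(390,480)) for x in a]
cv2.imwrite('pics/d2.png',np.hstack(a))"
```

```text
(no output)
```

View pics/d1.png

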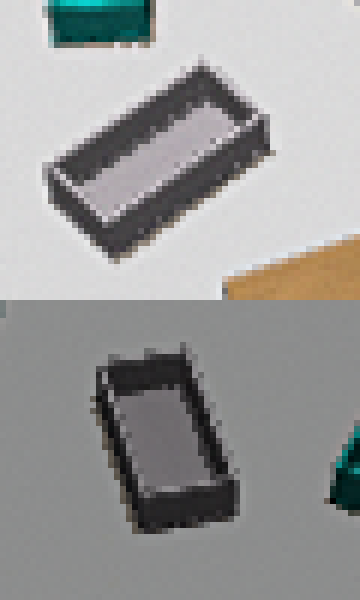

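View pics/d2.png

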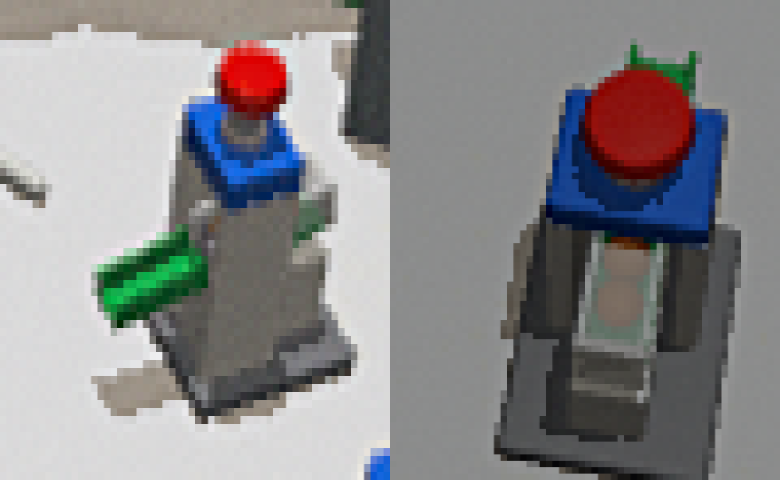

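The zooms show the dish's rim corners clearly. They also show the dispenser's spout end at side (262..272, 297) and its base corners. I turn them into points.

```bash
python3 - <<'E'
from m import *
ci={n:ctrl.camera_info(n) for n in("scene","side")}
for n,cs in {"scene":[(203.3,225.8),(215,235),(188.3,252),(177.5,243)],"side":[(251.2,151.2),(265.8,148.2),(275,169.7),(258.3,172)]}.items():
    P=np.array([onz(ci[n],*c,32) for c in cs])[:,:2]
    print(n,P.mean(0),[np.linalg.norm(P[i]-P[(i+1)%4]) for i in range(4)]); 
    e=max(range(2),key=lambda i:np.linalg.norm(P[i]-P[i+1])); d=P[e]-P[e+1]; d2=P[(e+3)%4]-P[(e+2)%4]
    print([np.degrees(np.arctan2(v[1],v[0])) for v in(d,d2)])
a,b=(262.2,297.5),(272.2,298.5)
A,B=onz(ci["side"],*a,65),onz(ci["side"],*b,65);print("lip",A,B,(A+B)/2,np.linalg.norm(A-B))
for c in [(324.9,173.5),(327.2,179.5)]: print("lip sc",onz(ci["scene"],*c,65))
for c in [(341.5,192.5),(364.6,185.6)]: print("base sc",onz(ci["scene"],*c,0))
for c in [(241.2,361.1),(274.2,364)]: print("base sd",onz(ci["side"],*c,0))
E
```

```text
scene [ 584.5 -305.4] [np.float64(57.527821551941294), np.float64(105.88016883353167), np.float64(53.05580450843518), np.float64(106.00769448463242)]
[np.float64(105.86536205657299), np.float64(108.29535484654023)]
side [ 576.3 -300.8] [np.float64(53.33913649767401), np.float64(106.37234133218503), np.float64(56.94775760959471), np.float64(100.74724347296976)]
[np.float64(-69.70573873349252), np.float64(-71.64434683156419)]
lip [543.8 213.7  65. ] [518.4 214.4  65. ] [531.1 214.1  65. ] 25.385587435547723
lip sc [523.3 212.2  65. ]
lip sc [554.  203.1  65. ]
base sc [579.6 256.5   0. ]
base sc [585.4 353.8   0. ]
base sd [584.5 352.5   0. ]
base sd [503.9 353.2  -0. ]
```

Call:
apply_moves([
  [0.033,0,-0.035],
  [0.065,0,-0.07],
  [0.1,0,-0.107],
  [0.133,0,-0.143],
  [0.166,0,-0.179],
  [0.2,0,-0.215],
  [0.233,0,-0.251],
  [0.266,0,-0.287],
  [0.3,0,-0.323],
  [0.333,0,-0.359],
  [0.366,0,-0.395],
  [0.4,0,-0.431],
  [0.433,0,-0.467],
  [0.466,0,-0.503],
  [0.5,0,-0.539],
  [0.533,0,-0.575],
  [0.566,0,-0.611],
  [0.6,0,-0.647],
  [0.633,0,-0.683],
  [0.654,0,-0.704],
], turn=[0.05,0.1,0.15,0.2,0.25,0.3,0.35,0.4,0.45,0.5,0.55,0.6,0.65,0.7,0.75,0.8,0.81,0.81,0.81,0.81], jaw=[0.085,0.085,0.085,0.085,0.085,0.085,0.085,0.085,0.085,0.085,0.085,0.085,0.085,0.085,0.085,0.085,0.085,0.085,0.085,0.085])

```text
clock: 2.15
eef_pos: [580.0, -307.0, 404.6]
tcp_rot: [[0.316, -0.001, 0.949], [-0.949, -0.003, 0.316], [0.002, -1.0, -0.002]]
force: [0.9, 0.7, 0.4]
opening: 85.2
```

```bash
cat > look.py <<'E'
import sys
from m import *
np.set_printoptions(precision=3,suppress=True)
n,f=sys.argv[1:3]
s=ctrl.read_state();ci=ctrl.camera_info(n);im=ctrl.snapshot(n);cv2.imwrite(f"pics/{f}.png",im)
np.save(f"pics/{f}.npy",ci,allow_pickle=True)
print(s["clock"],s["eef_pos"],s["opening"],s["force"]);print(s["tcp_rot"]);print(s["qpos"])
E
python3 look.py wrist w1
```

```text
2.15 [ 580.035 -307.048  404.583] 85.20634928646757 [0.901 0.653 0.405]
[[ 0.316 -0.001  0.949]
 [-0.949 -0.003  0.316]
 [ 0.002 -1.    -0.002]]
[ 0.184  0.576  0.396  1.501 -0.233  1.111  0.948]
```

View pics/w1.png

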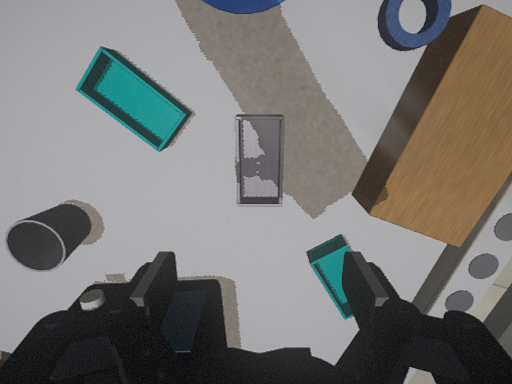

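The wrist view shows the dish centred at about (260,160), nearly aligned with the image. Its rim corners are near (236,114), (284,114), (282,206) and (238,206). Two turquoise decoys are also in view.

```bash
python3 - <<'E'
from m import *
im=cv2.imread("pics/w1.png");c=im[105:215,225:295];cv2.imwrite("pics/w1c.png",cv2.resize(c,None,fx=5,fy=5,interpolation=cv2.INTER_NEAREST))
ci=np.load("pics/w1.npy",allow_pickle=True).item()
P=np.array([onz(ci,*c,32) for c in [(236,114),(284,114),(282.5,206.5),(237.5,206.5)]])
print(P,P.mean(0),[np.linalg.norm(P[i]-P[(i+1)%4]) for i in range(4)])
E
```

```text
[[ 536.1 -258.1   32. ]
 [ 587.4 -241.    32. ]
 [ 624.  -346.8   32. ]
 [ 570.6 -364.7   32. ]] [ 579.5 -302.7   32. ] [np.float64(54.030577749276745), np.float64(111.95736037960928), np.float64(56.30636228740309), np.float64(112.00230846321624)]
```

View pics/w1c.png

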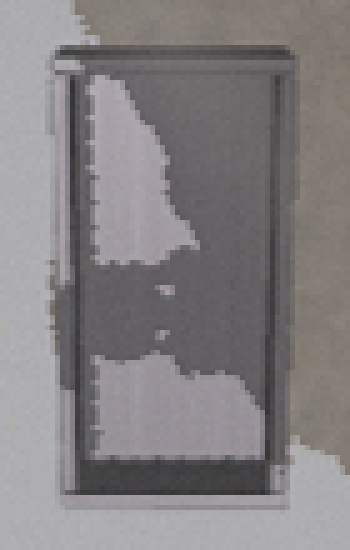

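Call:
apply_moves([
  [0.01,0.045,0.001],
  [0.017,0.09,0.001],
  [0.017,0.13,0.001],
  [0.017,0.17,0.001],
  [0.017,0.2,0.001],
  [0.017,0.22,0.001],
  [0.017,0.226,0.001],
  [0.017,0.226,0.001],
  [0.017,0.226,0.001],
  [0.017,0.226,0.001],
  [0.017,0.226,0.001],
  [0.017,0.226,0.001],
  [0.017,0.226,0.001],
  [0.017,0.226,0.001],
  [0.017,0.226,0.001],
], turn=[0,0,0,0,0,0,0,0,0,0,0,0,0,0,0], jaw=[0.085,0.085,0.085,0.085,0.085,0.085,0.085,0.085,0.05,0.05,0.05,0.05,0.05,0.05,0.05])

```text
clock: 3.7
eef_pos: [586.8, -327.9, 180.2]
tcp_rot: [[0.313, 0.001, 0.95], [-0.95, -0.007, 0.313], [0.007, -1.0, -0.001]]
force: [-0.4, 1.1, 6.2]
opening: 55.5
```

```bash
python3 look.py side s2
```

```text
3.7 [ 586.784 -327.857  180.188] 55.45488719838301 [-0.351  1.056  6.207]
[[ 0.313  0.001  0.95 ]
 [-0.95  -0.007  0.313]
 [ 0.007 -1.    -0.001]]
[ 0.27   0.833  0.294  1.663 -0.335  0.69   1.05 ]
```

View pics/s2.png

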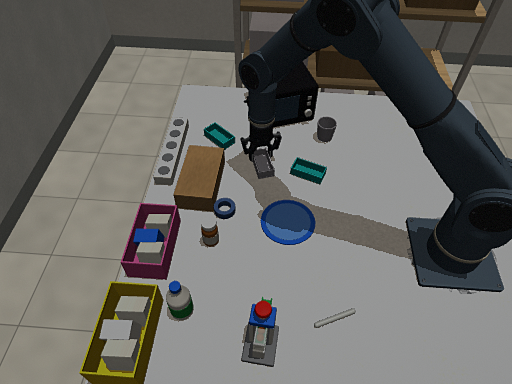

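The dish is gripped at 55.5 mm opening. I lift it and carry it to a point short of the spout, turning it parallel to the chute.

Call:
apply_moves([
  [0,-0.02,0],
  [0,-0.05,0],
  [0,-0.09,0],
  [-0.02,-0.12,0.004],
  [-0.05,-0.132,0.009],
  [-0.085,-0.132,0.015],
  [-0.12,-0.132,0.021],
  [-0.155,-0.132,0.027],
  [-0.19,-0.132,0.033],
  [-0.225,-0.132,0.039],
  [-0.26,-0.132,0.045],
  [-0.295,-0.132,0.051],
  [-0.325,-0.132,0.056],
  [-0.35,-0.132,0.06],
  [-0.361,-0.132,0.062],
  [-0.361,-0.132,0.062],
  [-0.361,-0.132,0.062],
  [-0.361,-0.132,0.062],
], turn=[0,0,0,0,0.03,0.07,0.11,0.15,0.19,0.23,0.27,0.31,0.35,0.375,0.375,0.375,0.375,0.375], jaw=[0.05,0.05,0.05,0.05,0.05,0.05,0.05,0.05,0.05,0.05,0.05,0.05,0.05,0.05,0.05,0.05,0.05,0.05])

```text
clock: 5.55
eef_pos: [532.7, 33.6, 309.9]
tcp_rot: [[-0.059, 0.002, 0.998], [-0.998, -0.007, -0.059], [0.007, -1.0, 0.002]]
force: [-0.4, -1.0, -0.9]
opening: 55.0
```

```bash
python3 look.py wrist w3
```

```text
5.55 [532.715  33.592 309.946] 55.00832738293299 [-0.366 -1.049 -0.862]
[[-0.059  0.002  0.998]
 [-0.998 -0.007 -0.059]
 [ 0.007 -1.     0.002]]
[-0.502  0.533  0.526  1.944 -0.368  0.759  0.176]
```

View pics/w3.png

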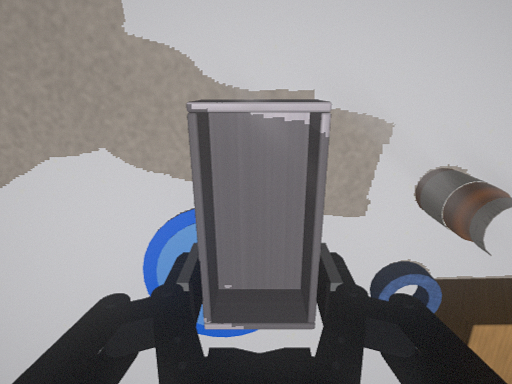

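The wrist view shows the dish held level and square to the image, with its rim from (190,104) to (316,327). The dispenser isn't in this view, so I zoom the first pictures on the chute.

```bash
python3 - <<'E'
from m import *
a=cv2.imread("pics/scene0.png")[160:190,318:348];b=cv2.imread("pics/side0.png")[290:320,245:285]
r=lambda i:cv2.resize(i,None,fx=13,fy=13,interpolation=cv2.INTER_NEAREST)
cv2.imwrite("pics/ch_a.png",r(a));cv2.imwrite("pics/ch_b.png",r(b))
cv2.imwrite("pics/ch.png",cv2.resize(np.hstack([r(a),r(b)]),None,fx=.85,fy=.85))
ci=np.load("pics/w3.npy",allow_pickle=True).item()
P=np.array([onz(ci,*c,161.7) for c in [(189,105),(330,105),(317,327),(204.5,327)]])
print(P,P.mean(0),[np.linalg.norm(P[i]-P[(i+1)%4]) for i in range(4)])
# predicted outline for hypotheses
for yaw,o in((87,(541.6,297)),(84,(541.6,297)),(90,(541.6,297))):
    c,s=np.cos(np.radians(yaw)),np.sin(np.radians(yaw));T=lambda x,y,z:(o[0]+c*x-s*y,o[1]+s*x+c*y,z)
    for n in("scene","side"):
        cj=ctrl.camera_info(n)
        print(yaw,n,"lipL/R",proj(cj,T(-85,13,65)),proj(cj,T(-85,-13,65)),"base --,-+,+-,++",*[proj(cj,T(x,y,0)) for x,y in((-40,-40),(-40,40),(60,-40),(60,40))],"cap",*[proj(cj,T(x,y,135)) for x,y in((-34,-29),(-34,29),(12,-29),(12,29))])
E
```

```text
[[511.6 113.8 161.7]
 [565.2 110.8 161.7]
 [561.2   3.8 161.7]
 [504.7   7.2 161.7]] [535.7  58.9 161.7] [np.float64(53.70902817669627), np.float64(107.02188690814444), np.float64(56.5513744735339), np.float64(106.88192910839278)]
87 scene lipL/R [325.2 173.6] [328.6 178.2] base --,-+,+-,++ [341.1 192.6] [330.6 178.8] [364.7 185.4] [353.6 172. ] cap [346.  162.5] [337.8 152.6] [357.5 159.2] [349.1 149.4]
87 side lipL/R [270.  297.7] [259.8 296.5] base --,-+,+-,++ [246.9 322.3] [277.6 326.2] [241.  362.1] [273.7 366.5] cap [250.7 302.9] [275.6 306. ] [247.9 322.1] [273.6 325.4]
84 scene lipL/R [324.8 172.8] [327.9 177.4] base --,-+,+-,++ [340.3 192.4] [330.8 178.3] [364.6 186.1] [354.5 172.4] cap [345.4 162.3] [337.9 152.2] [357.2 159.4] [349.6 149.4]
84 side lipL/R [271.7 298.2] [261.5 296.5] base --,-+,+-,++ [247.8 321.6] [278.3 327.1] [239.9 361. ] [272.3 367.2] cap [251.6 302.4] [276.3 306.7] [247.8 321.4] [273.2 326. ]
90 scene lipL/R [325.6 174.4] [329.4 178.9] base --,-+,+-,++ [341.9 192.8] [330.4 179.3] [364.7 184.7] [352.7 171.6] cap [346.7 162.7] [337.7 153. ] [357.8 159. ] [348.6 149.4]
90 side lipL/R [268.2 297.3] [258.  296.6] base --,-+,+-,++ [246. 323.] [276.9 325.3] [242.2 363.1] [275.1 365.7] cap [249.9 303.4] [274.9 305.3] [248.1 322.8] [273.9 324.7]
```

View pics/ch.png

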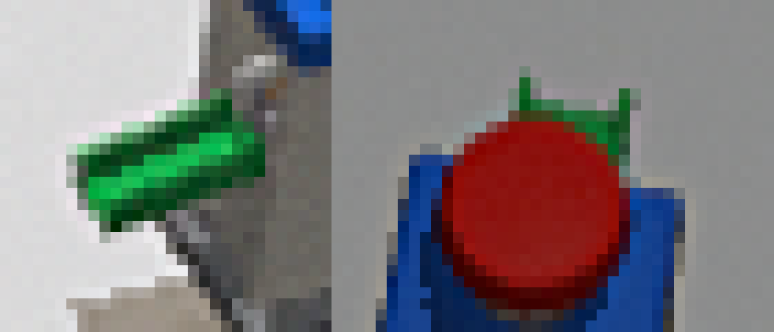

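Both views agree on the dispenser: yaw about 85° and lip at about (534,212). The target for the dish centre is about (530,168). I lower it short of the spout and then slide it in level.

Call:
apply_moves([
  [0,0.03,-0.003],
  [0,0.07,-0.007],
  [0,0.1,-0.012],
  [0,0.115,-0.013],
  [0,0.12,-0.013],
  [-0.01,0.121,-0.013],
  [-0.03,0.121,-0.013],
  [-0.05,0.121,-0.013],
  [-0.07,0.121,-0.013],
  [-0.085,0.121,-0.013],
  [-0.098,0.121,-0.013],
  [-0.105,0.121,-0.013],
  [-0.109,0.121,-0.013],
  [-0.109,0.121,-0.013],
  [-0.109,0.121,-0.013],
], turn=[0,0.01,0.02,0.03,0.03,0.03,0.03,0.03,0.03,0.03,0.03,0.03,0.03,0.03,0.03], jaw=[0.05,0.05,0.05,0.05,0.05,0.05,0.05,0.05,0.05,0.05,0.05,0.05,0.05,0.05,0.05])

```text
clock: 7.1
eef_pos: [526.4, 141.6, 188.1]
tcp_rot: [[-0.09, 0.002, 0.996], [-0.996, -0.008, -0.09], [0.008, -1.0, 0.003]]
force: [-0.1, -0.4, -1.2]
opening: 54.8
```

```bash
python3 look.py scene a4;python3 look.py side b4; python3 -c "
import cv2,numpy as np
a=cv2.imread('pics/a4.png')[110:220,270:390];b=cv2.imread('pics/b4.png')[230:370,200:340]
cv2.imwrite('pics/ab4.png',np.hstack([cv2.resize(a,(400,367),interpolation=0),cv2.resize(b,(367,367),interpolation=0)]))"
```

```text
7.1 [526.396 141.593 188.134] 54.849411829752675 [-0.098 -0.358 -1.225]
[[-0.09   0.002  0.996]
 [-0.996 -0.008 -0.09 ]
 [ 0.008 -1.     0.003]]
[-0.614  0.724  0.413  2.009 -0.548  0.518  0.101]
7.15 [526.392 141.515 188.106] 54.85232523154123 [-1.178  0.514 -0.874]
[[-0.09   0.002  0.996]
 [-0.996 -0.008 -0.09 ]
 [ 0.008 -1.     0.003]]
[-0.614  0.724  0.413  2.009 -0.548  0.518  0.101]
```

View pics/ab4.png

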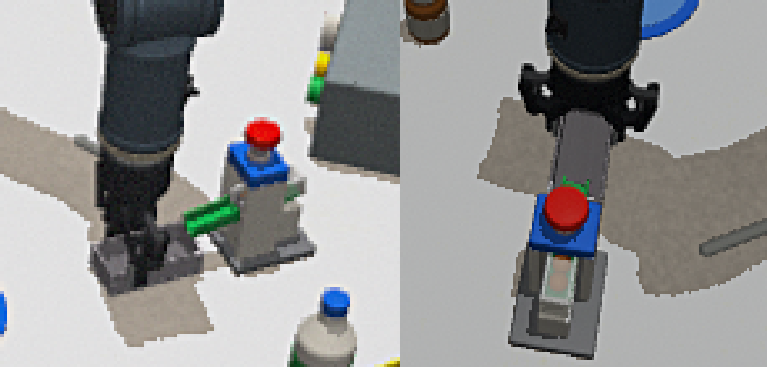

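The two views show the dish end just below the green spout and in line with it. I lower it to the table.

Call:
apply_moves([
  [0,0.003,0],
  [0,0.006,0],
  [0,0.008,0],
  [0,0.008,0],
  [0,0.008,0],
], turn=[0,0,0,0,0], jaw=[0.05,0.05,0.05,0.05,0.05])

```text
clock: 7.7
eef_pos: [526.4, 141.1, 180.2]
tcp_rot: [[-0.09, 0.002, 0.996], [-0.996, -0.008, -0.09], [0.008, -1.0, 0.002]]
force: [-0.5, -1.4, 4.7]
opening: 55.2
```

Call:
apply_moves([
  [0,0,0],
  [0,0,0],
  [0,0,0],
  [0,0,0],
  [0,0,0],
  [0,-0.02,0],
  [0,-0.06,0],
  [0,-0.11,0],
  [0,-0.16,0],
  [0,-0.2,0],
  [0,-0.22,0],
  [0,-0.22,0],
], turn=[0,0,0,0,0,0,0,0,0,0,0,0], jaw=[0.08,0.08,0.08,0.08,0.08,0.08,0.08,0.08,0.08,0.08,0.08,0.08])

```text
clock: 8.9
eef_pos: [526.6, 142.7, 403.2]
tcp_rot: [[-0.09, 0.007, 0.996], [-0.996, -0.005, -0.09], [0.005, -1.0, 0.007]]
force: [0.9, -0.1, 0.3]
opening: 80.1
```

```bash
python3 look.py scene a5;python3 look.py side b5; python3 look.py wrist w5;python3 -c "
import cv2,numpy as np
a=cv2.imread('pics/a5.png')[110:220,270:390];b=cv2.imread('pics/b5.png')[230:370,200:340]
cv2.imwrite('pics/ab5.png',np.hstack([cv2.resize(a,(400,367),interpolation=0),cv2.resize(b,(367,367),interpolation=0)]))"
```

```text
8.9 [526.569 142.668 403.227] 80.10366011683988 [ 0.858 -0.1    0.268]
[[-0.09   0.007  0.996]
 [-0.996 -0.005 -0.09 ]
 [ 0.005 -1.     0.007]]
[-0.795  0.454  0.662  1.802 -0.32   0.991 -0.096]
8.95 [526.072 142.881 401.289] 80.01879408173829 [-0.288  0.683 -0.203]
[[-0.09   0.004  0.996]
 [-0.996 -0.006 -0.09 ]
 [ 0.006 -1.     0.004]]
[-0.794  0.456  0.661  1.804 -0.32   0.99  -0.095]
9.0 [525.736 142.966 400.068] 79.91848956852446 [-1.049  0.178 -0.237]
[[-0.09   0.002  0.996]
 [-0.996 -0.007 -0.09 ]
 [ 0.007 -1.     0.002]]
[-0.794  0.457  0.66   1.806 -0.321  0.989 -0.095]
```

View pics/ab5.png

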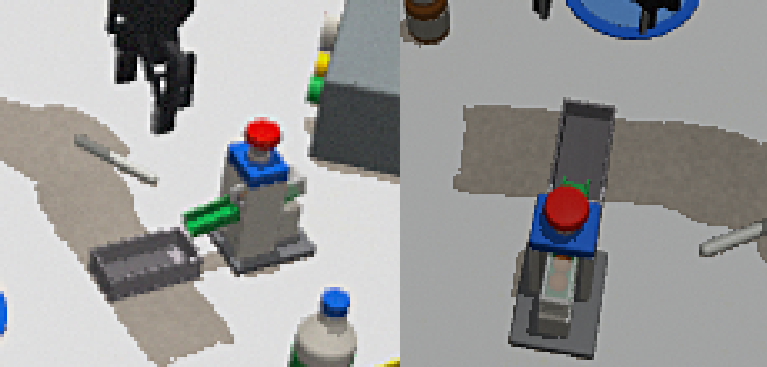

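View pics/w5.png

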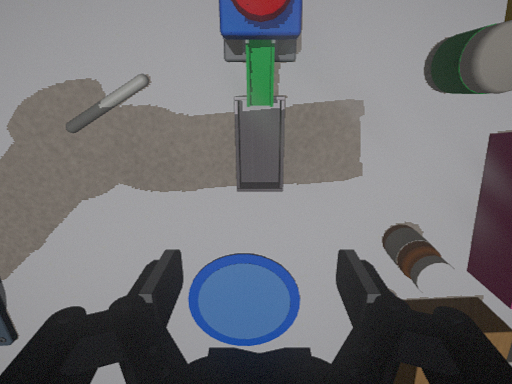

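The wrist view shows the chute at (247..275, 40..106) ending over the dish, whose rim runs from (235,97) to (284,191). Next I measure the fit.

```bash
python3 - <<'E'
from m import *
im=cv2.imread("pics/w5.png");cv2.imwrite("pics/w5c.png",cv2.resize(im[0:200,215:305],None,fx=3,fy=3,interpolation=0))
ci=np.load("pics/w5.npy",allow_pickle=True).item()
P=np.array([onz(ci,*c,32) for c in [(235,98),(286,98),(283.5,191),(236.5,191)]])
print(P.mean(0),P,[np.linalg.norm(P[i]-P[(i+1)%4]) for i in range(4)])
b=blobs(im,[50,120,60],[75,255,255],(235,30,290,115))[0].reshape(-1,2)
for r in range(b[:,1].min(),b[:,1].max()+1,6):
    q=b[b[:,1]==r][:,0]; print(r,q.min(),q.max())
print(b[:,1].max())
L=[onz(ci,247,106,65),onz(ci,274.5,106,65)];print("lip",L,np.mean(L,0),np.linalg.norm(L[0]-L[1]))
r=blobs(im,[0,130,60],[8,255,255],(220,0,310,30))[0].reshape(-1,2);print(r.min(0),r.max(0))
E
```

```text
[530.5 165.   32. ] [[507.7 220.9  32. ]
 [563.1 215.9  32. ]
 [553.9 109.   32. ]
 [497.1 114.1  32. ]] [np.float64(55.62015806778232), np.float64(107.26933588176813), np.float64(56.99162490939209), np.float64(107.2339106452155)]
40 250 266
46 246 272
52 246 273
58 247 273
64 247 273
70 247 273
76 247 272
82 247 272
88 247 272
94 248 272
100 252 272
106 271 271
106
lip [array([521.3, 212.9,  65. ]), array([548.5, 210.5,  65. ])] [534.9 211.7  65. ] 27.28561145309193Traceback (most recent call last):
  File "<stdin>", line 11, in <module>
IndexError: list index out of range
```

View pics/w5c.png

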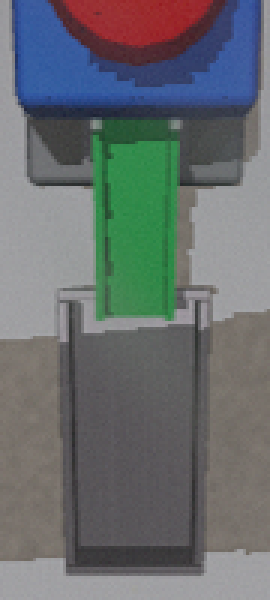

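The fit is good. The lip is at (535,212) and the dish centre 45 mm beyond it, in line. Next I close the fingers and go over the plunger at about (541,285).

Call:
apply_moves([
  [-0.02,0,0],
  [-0.06,0,0.001],
  [-0.1,0,0.002],
  [-0.13,0,0.003],
  [-0.144,0,0.003],
  [-0.144,0.015,0.003],
  [-0.144,0.03,0.003],
  [-0.144,0.036,0.003],
  [-0.144,0.036,0.003],
  [-0.144,0.036,0.003],
  [-0.144,0.036,0.003],
], turn=[0,0,0,0,0,0,0,0,0,0,0], jaw=[0,0,0,0,0,0,0,0,0,0,0])

```text
clock: 10.15
eef_pos: [541.8, 285.5, 362.9]
tcp_rot: [[-0.091, 0.001, 0.996], [-0.996, -0.007, -0.091], [0.007, -1.0, 0.002]]
force: [0.0, -0.6, -0.4]
opening: 0.2
```

```bash
python3 look.py scene a6;python3 look.py side b6; python3 -c "
import cv2,numpy as np
a=cv2.imread('pics/a6.png')[90:200,290:410];b=cv2.imread('pics/b6.png')[230:370,200:340]
cv2.imwrite('pics/ab6.png',np.hstack([cv2.resize(a,(400,367),interpolation=0),cv2.resize(b,(367,367),interpolation=0)]))"
```

```text
10.15 [541.842 285.491 362.867] 0.18001771050723053 [ 0.049 -0.587 -0.391]
[[-0.091  0.001  0.996]
 [-0.996 -0.007 -0.091]
 [ 0.007 -1.     0.002]]
[-0.937  0.594  0.618  1.681 -0.388  0.995 -0.275]
10.2 [541.79  285.644 362.874] -0.05040521611327232 [ 0.589  0.08  -0.294]
[[-0.09   0.001  0.996]
 [-0.996 -0.007 -0.09 ]
 [ 0.007 -1.     0.002]]
[-0.937  0.594  0.618  1.681 -0.388  0.995 -0.275]
```

View pics/ab6.png

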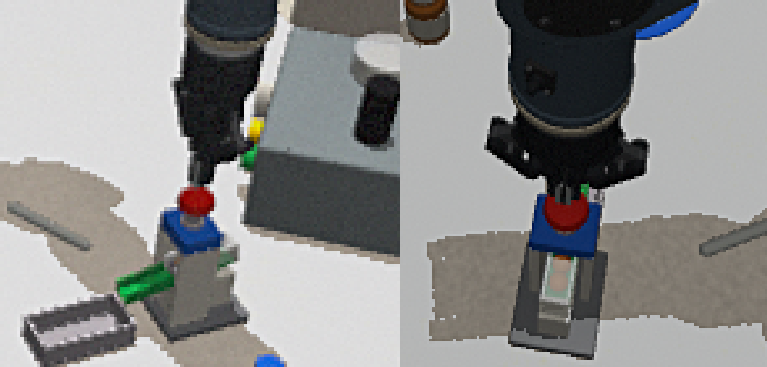

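The closed tips stand over the red head in both views. I press down in stages.

Call:
apply_moves([
  [0,0.01,0],
  [0,0.02,0],
  [0,0.027,0],
  [0,0.031,0],
  [0,0.031,0],
], turn=[0,0,0,0,0], jaw=[0,0,0,0,0])

```text
clock: 10.75
eef_pos: [542.0, 285.7, 331.4]
tcp_rot: [[-0.09, 0.002, 0.996], [-0.996, -0.007, -0.09], [0.007, -1.0, 0.002]]
force: [0.7, 0.7, 7.0]
opening: 0.3
```

Call:
apply_moves([
  [0,0.004,0],
  [0,0.007,0],
  [0,0.008,0],
  [0,0.008,0],
], turn=[0,0,0,0], jaw=[0,0,0,0])

```text
clock: 11.15
eef_pos: [542.1, 285.4, 325.3]
tcp_rot: [[-0.09, 0.003, 0.996], [-0.996, -0.005, -0.09], [0.005, -1.0, 0.003]]
force: [-8.0, -2.0, 28.1]
opening: 0.4
```

The force jumped to 28 N at z = 325.3, so the plunger is at its stop. I hold briefly and then let it rise.

Call:
apply_moves([
  [0,0,0],
  [0,0,0],
], turn=[0,0], jaw=[0,0])

```text
clock: 11.35
eef_pos: [542.0, 285.2, 325.8]
tcp_rot: [[-0.091, 0.002, 0.996], [-0.996, -0.004, -0.09], [0.004, -1.0, 0.003]]
force: [-3.0, -1.0, 9.3]
opening: 0.0
```

Call:
apply_moves([
  [0,-0.01,0],
  [0,-0.03,0],
  [0,-0.06,0],
  [0.02,-0.075,0],
  [0.06,-0.075,-0.001],
  [0.1,-0.075,-0.002],
  [0.13,-0.075,-0.003],
  [0.143,-0.075,-0.003],
  [0.143,-0.075,-0.003],
  [0.143,-0.075,-0.003],
], turn=[0,0,0,0,0,0,0,0,0,0], jaw=[0,0,0,0,0,0.08,0.08,0.08,0.08,0.08])

```text
clock: 12.35
eef_pos: [525.9, 144.4, 401.1]
tcp_rot: [[-0.09, 0.002, 0.996], [-0.996, -0.004, -0.09], [0.003, -1.0, 0.002]]
force: [0.4, -0.3, 0.3]
opening: 72.2
```

```bash
python3 look.py wrist w7; python3 look.py side b7; python3 -c "
import cv2
cv2.imwrite('pics/b7c.png',cv2.resize(cv2.imread('pics/b7.png')[230:370,200:340],None,fx=4,fy=4,interpolation=0))"
```

```text
12.35 [525.943 144.445 401.068] 72.16349448969925 [ 0.389 -0.301  0.34 ]
[[-0.09   0.002  0.996]
 [-0.996 -0.004 -0.09 ]
 [ 0.003 -1.     0.002]]
[-0.794  0.456  0.658  1.803 -0.323  0.991 -0.096]
12.4 [525.973 144.98  400.992] 79.10613081642315 [ 0.054 -0.781 -0.574]
[[-0.089  0.002  0.996]
 [-0.996 -0.004 -0.089]
 [ 0.003 -1.     0.002]]
[-0.794  0.456  0.658  1.803 -0.323  0.991 -0.096]
```

View pics/w7.png

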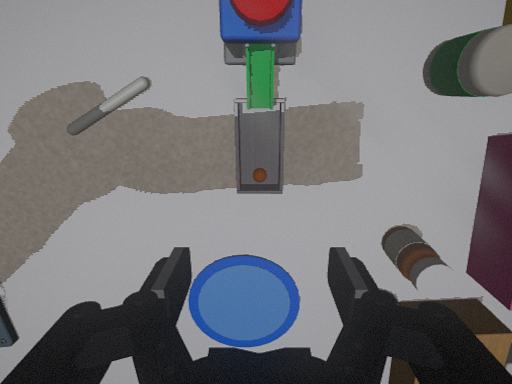

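View pics/b7c.png

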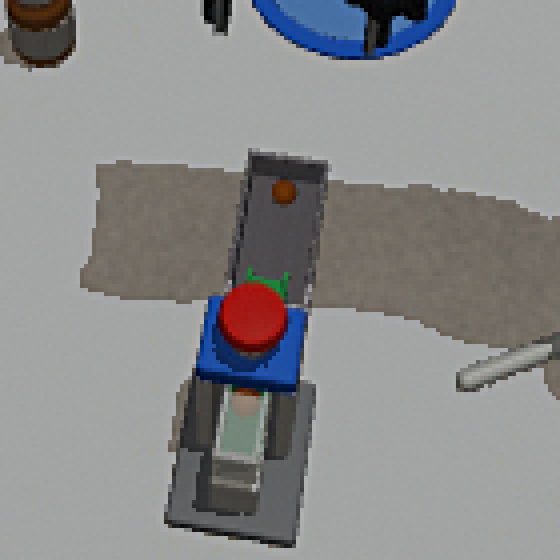

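One orange bolus lies in the dish (wrist view, at (260,175)), the plunger is up and the dish has not moved. I regrip it.

Call:
apply_moves([
  [0.002,0.045,0],
  [0.002,0.09,0],
  [0.002,0.13,0],
  [0.002,0.17,0],
  [0.002,0.2,0],
  [0.002,0.215,0],
  [0.002,0.22,0],
  [0.002,0.22,0],
  [0.002,0.22,0],
  [0.002,0.22,0],
  [0.002,0.22,0],
  [0.002,0.22,0],
  [0.002,0.22,0],
  [0.002,0.22,0],
  [0.002,0.22,0],
  [0.002,0.22,0],
], turn=[0,0,0,0,0,0,0,0,0,0,0,0,0,0,0,0], jaw=[0.08,0.08,0.08,0.08,0.08,0.08,0.08,0.08,0.08,0.07,0.062,0.05,0.05,0.05,0.05,0.05])

```text
clock: 14.05
eef_pos: [526.4, 142.5, 182.0]
tcp_rot: [[-0.088, 0.003, 0.996], [-0.996, -0.003, -0.088], [0.003, -1.0, 0.003]]
force: [-1.3, 0.2, 8.9]
opening: 54.9
```

Call:
apply_moves([
  [0,-0.003,0],
  [0,-0.006,0],
  [0,-0.006,0],
  [0.006,-0.006,0],
  [0.018,-0.006,0],
  [0.035,-0.006,0],
  [0.055,-0.006,0],
  [0.075,-0.008,-0.002],
  [0.095,-0.015,-0.006],
  [0.115,-0.022,-0.01],
  [0.135,-0.03,-0.014],
  [0.155,-0.03,-0.018],
  [0.175,-0.03,-0.021],
  [0.195,-0.03,-0.023],
  [0.213,-0.03,-0.0245],
  [0.228,-0.03,-0.0245],
  [0.239,-0.03,-0.0245],
  [0.2445,-0.03,-0.0245],
  [0.2445,-0.03,-0.0245],
  [0.2445,-0.03,-0.0245],
], turn=[0,0,0,0,0,0,0,0,0,0,0,0,0,0,0,0,0,0,0,0], jaw=[0.05,0.05,0.05,0.05,0.05,0.05,0.05,0.05,0.05,0.05,0.05,0.05,0.05,0.05,0.05,0.05,0.05,0.05,0.05,0.05])

```text
clock: 16.05
eef_pos: [480.4, -98.4, 212.5]
tcp_rot: [[-0.088, 0.003, 0.996], [-0.996, -0.003, -0.088], [0.002, -1.0, 0.003]]
force: [-0.9, -0.1, -1.1]
opening: 54.9
```

```bash
python3 look.py scene a8; python3 look.py side b8
```

```text
16.05 [480.392 -98.439 212.452] 54.943481672183886 [-0.864 -0.09  -1.059]
[[-0.088  0.003  0.996]
 [-0.996 -0.003 -0.088]
 [ 0.002 -1.     0.003]]
[-0.135  0.622  0.362  2.135 -0.48   0.458  0.511]
16.1 [480.464 -98.15  212.436] 55.27712917992508 [-0.157  0.487 -1.004]
[[-0.087  0.003  0.996]
 [-0.996 -0.002 -0.087]
 [ 0.002 -1.     0.003]]
[-0.136  0.622  0.362  2.135 -0.48   0.458  0.511]
```

View pics/b8.png

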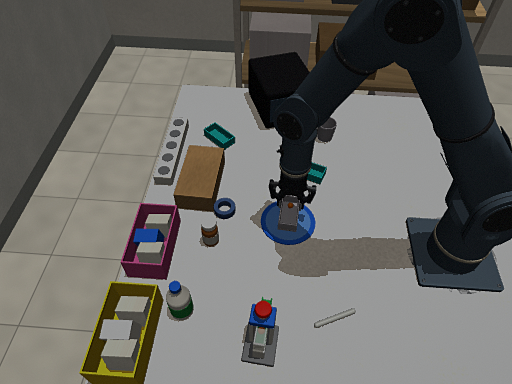

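The side view shows the dish over the mat with the bolus inside at (291,205). I lower it to contact.

Call:
apply_moves([
  [0,0.008,0],
  [0,0.016,0],
  [0,0.022,0],
  [0,0.025,0],
  [0,0.027,0],
  [0,0.027,0],
], turn=[0,0,0,0,0,0], jaw=[0.05,0.05,0.05,0.05,0.05,0.05])

```text
clock: 16.75
eef_pos: [480.5, -98.3, 185.3]
tcp_rot: [[-0.087, 0.003, 0.996], [-0.996, -0.002, -0.087], [0.002, -1.0, 0.003]]
force: [-0.5, -0.5, -1.8]
opening: 54.4
```

Call:
apply_moves([
  [0,0.001,0],
  [0,0.002,0],
  [0,0.002,0],
], turn=[0,0,0], jaw=[0.05,0.05,0.05])

```text
clock: 17.05
eef_pos: [480.4, -98.5, 184.9]
tcp_rot: [[-0.087, 0.004, 0.996], [-0.996, -0.002, -0.087], [0.001, -1.0, 0.004]]
force: [-4.8, 1.2, 27.8]
opening: 55.2
```

Contact is firm. I release the dish gently and retreat upward.

Call:
apply_moves([
  [0,-0.001,0],
  [0,-0.001,0],
  [0,-0.001,0],
  [0,-0.001,0],
  [0,-0.001,0],
  [0,-0.001,0],
  [0,-0.02,0],
  [0,-0.06,0],
  [0,-0.11,0],
  [0,-0.16,0],
  [0,-0.2,0],
  [0,-0.22,0],
  [0,-0.22,0],
  [0,-0.22,0],
], turn=[0,0,0,0,0,0,0,0,0,0,0,0,0,0], jaw=[0.055,0.06,0.07,0.08,0.08,0.08,0.08,0.08,0.08,0.08,0.08,0.08,0.08,0.08])

```text
clock: 18.45
eef_pos: [479.3, -97.8, 404.7]
tcp_rot: [[-0.087, 0.005, 0.996], [-0.996, -0.001, -0.087], [0.001, -1.0, 0.005]]
force: [0.2, 0.8, 0.1]
opening: 79.8
```

```bash
python3 look.py wrist w9; python3 look.py side b9; python3 -c "
import cv2,numpy as np
a=cv2.imread('pics/w9.png');b=cv2.imread('pics/b9.png')[180:370,200:340]
cv2.imwrite('pics/ab9.png',np.hstack([cv2.resize(a,(480,360)),cv2.resize(b,(265,360),interpolation=0)]))"
```

```text
18.45 [479.265 -97.817 404.691] 79.84895829137082 [0.17  0.771 0.068]
[[-0.087  0.005  0.996]
 [-0.996 -0.001 -0.087]
 [ 0.001 -1.     0.005]]
[-0.34   0.35   0.612  1.93  -0.248  0.931  0.305]
18.5 [479.131 -97.799 404.033] 79.6448578908789 [ 0.13   1.032 -0.43 ]
[[-0.087  0.003  0.996]
 [-0.996 -0.001 -0.087]
 [ 0.001 -1.     0.003]]
[-0.339  0.351  0.612  1.931 -0.248  0.931  0.305]
```

View pics/w9.png

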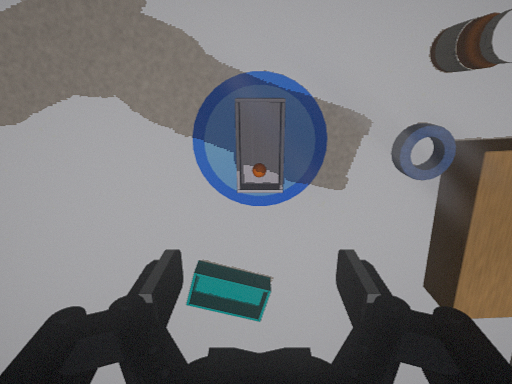

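View pics/ab9.png

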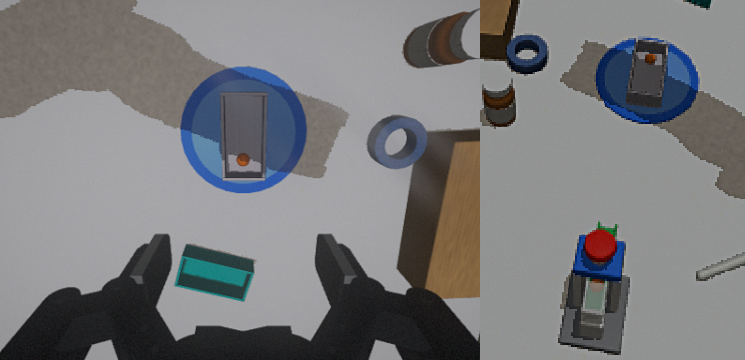

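The dish stands in the mat's middle (wrist view: dish (260,145), mat (260,138)) with the bolus at (259,170), and the plunger is up. I measure its position once more and hand in.

```bash
python3 - <<'E'
from m import *
ci=np.load("pics/w9.npy",allow_pickle=True).item();im=cv2.imread("pics/w9.png")
P=np.mean([onz(ci,*c,35) for c in [(236,99),(285,99),(283,191.5),(238,191.5)]],0)
b=np.vstack(blobs(im,[100,100,50],[125,255,255],(185,60,335,215)))
M=cv2.minEnclosingCircle(np.array([onz(ci,*p[0],3)[:2] for p in b],np.float32))
print(P,M,np.linalg.norm(P[:2]-np.array(M[0])))
print(ctrl.sign_off())
E
```

```text
[485.2 -74.8  35. ] ((484.17828369140625, -74.720458984375), 84.69682312011719) 0.9807357075061298
the job is handed in; nothing more can be done
None
```

I stood the dish under the spout, pressed the plunger once to its stop and let it back up, then carried the dish with its bolus to the middle of the mat. The job was handed in at about 18.5 s, and the hand-in reports no verdict.

- **Under the spout:** the dish centre measured about 45 mm beyond the lip and in line with it.
- **Plunger:** force rose to 28 N at 19.7 mm of travel, taken from the tool height. Later pictures show the plunger back up.
- **End position:** the dish centre measured about 1 mm from the mat's centre, with one orange bolus inside. The gripper was clear, about 220 mm above.
- **Bystanders and magazine:** the last pictures showed no bystander moved, but I checked this by eye only and did not measure it. I also did not measure the two boluses still in the magazine.
- **Measurements that differed:** the first two camera views put the dish about 8 mm apart in x. The lip estimates from those views also differed by several mm. A closer wrist view settled both before the moves that depended on them.

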